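# Drive the old bush out of a bearing housing

## Task

Take the aluminium drift of middle thickness from the wooden rack, stand it upright in the bore of the grey housing on its knock-out stand, and, keeping hold of it, press it down steadily to push the bronze bush out of the bottom of the bore until the bush lands on the stand's base plate. Do not touch the bush with the fingers. Then let go and leave the drift standing in the bore.

Things in the scene. Friction and masses are not known exactly. Their poses are not given: they have to be found in the camera images.
- drift: Middle-thick of three upright aluminium drifts. From the tip up: 24 mm diameter shank, 64 mm long; collar 60 mm diameter, 6 mm thick; 24 mm diameter grip, 50 mm long; about 0.25 kg. Origin: centre of the lower end (tip), z up the rod. It hangs by its collar in the rack, tip 8 mm above the bench. The other two are alike but 12 mm (slips through the bush) and 48 mm thick; their order varies.
- rack: Fixed wooden drift rack: a plate 75 mm (x) by 260 mm (y), top 72 mm above the bench, on two end legs. Three 52 mm through holes in a row along its y axis at y = -80, 0 and +80 mm; a drift's collar rests on the plate at each. Origin: centre of its underside, on the bench.
- bore (a point): Centre of the bore's mouth in the housing's flat top, 78 mm above the bench; z up. The bore is upright, 45 mm in diameter, right through the grey block (110 x by 130 y by 40 mm high; bolt heads 5 mm high near its corners). Side blocks hold it over a dark base plate 140 x 150 x 12 mm, all fixed; the gap below is 26 mm high, open at the x ends.
- bush (a joint): How far the bronze bush is driven down (m): 0 seated, 0.026 on the base plate. A ring 43 mm outside, 16 mm inside, 22 mm high; seated, its top is 18 mm below the bore's mouth and its lower face flush with the housing's underside. Friction of about 12 N holds it all the way, so it stays where pushed; clear of the bore from 0.022.
Mind the look-alikes: they are no part of the job. There is more than one size of the part that bears bore; the job needs the larger. Leave any orange look-alike of the drift alone.

How it is judged (in metres and radians):
On the way, in this order (a step that is already met when the one before it is completed fails the run):
1. the drift, held in the fingers, has its tip down in the bore while the bush is still seated (horizontal distance between drift and bore below 0.016 m and z of drift in the frame of bore below -0.004 m and contact force between the fingers and drift above 1 N and value of joint bush below 0.01 m), for 0.05 s.
2. the bush has been pushed clear of the bore with the drift still held (horizontal distance between drift and bore below 0.016 m and value of joint bush above 0.022 m and contact force between the fingers and drift above 1 N), for 0.1 s.
At the end, for the whole second after the job is handed in: The bush is pushed down more than 22 mm (clear of the bore, on or within 4 mm of the base plate), and the middle drift stands released and at rest in the bore: its tip within 16 mm of the bore's axis and more than 30 mm below the mouth, the rod within about 25 degrees of upright (horizontal distance between drift and bore below 0.016 m and value of joint bush above 0.022 m and z of drift in the frame of bore below -0.03 m and angle between drift's own z axis and vertical below 0.45 rad and linear speed of drift below 0.02 m/s and contact force between the fingers and drift below 0.1 N); the robot touches nothing.
It fails at once if the fingers press on the bush (contact force between the fingers and bush above 1 N).
It also fails if it takes over 48 s, if anything falls off the work surface, if the arm or the gripper's body presses on something with over 40 N, if the wrist force passes 120 N, or if a joint passes its speed limit or range.

## Robot

A 7-joint arm with a two-finger parallel gripper is mounted at the origin on the work surface. World frame = base frame: x ahead of the robot, y to its left, z up, the work surface at z = 0. Lengths are in mm, angles in rad, forces in N, time in s.
With the tool pointing down it reaches from about 425 to 925 mm from the base axis. Payload 6.8 kg.
Tool frame: the origin (TCP) lies on the centre line of the jaws, within the pads' length; the fingertips stand 25 mm ahead of it and the grasp point (between the pads) lies 6 mm ahead of it; z points along the fingers, y is the line along which they close (so a half turn about z gives the same grasp; the last joint's range is limited). The gripper opens to 88 mm and grips with 3 to 60 N. Pads are 20 mm wide; open, the fingers measure 115 mm over their backs; the gripper's body (75 mm by 178 mm) begins 61 mm behind the grasp point.
Start: joints at [1.007, 0.477, 0.022, 1.555, -0.011, 1.109, -0.083], TCP at [297.133, -606.101, 247.664] pointing down, gripper open.
Joint ranges: [-2.96, 2.96], [-0.34, 2.1], [-1.41, 1.46], [0.24, 2.44], [-1.37, 4.51], [0.17, 1.92], [-2.96, 2.96]. Speed limits (rad/s): [2.39, 2.39, 3.14, 3.14, 3.14, 3.14, 3.14].

## Interface

Orientations are given as a unit quaternion [w, x, y, z].
In Python, from cell import r gives the robot as it stands.
- The arm moves only by the tool send_rows, never from a script. Its argument "steps" is a list of rows, each an object of numbers: "ax", "ay", "az": the turn, a rotation vector about the tool's x, y, z in degrees; "x", "y", "z": the shift along the tool's x, y, z in units of 50 mm (1.0 is 50 mm); "claw": the closure, from -1 (fully open) to 1 (shut). A call has 1 to 5 rows; each row is the pose to reach, as a shift and turn from the pose commanded when the call began, along the tool's axes at that moment; what a row does not reach only later rows make up. A row lasts 1/10 s, in which the tool goes at most 50 mm and 8.59 degrees, less where a joint would pass 70% of its speed; a pose out of reach is approached as far as the arm can. A call with a gripper value outside its range is refused whole. The fingers move at their own pace and stop on an object; "force" is the grip in N (left out, the last holds). Time passes only in rows, so rows that repeat a pose let the fingers close. It gives the time, the measured TCP pose, the force, the opening and the grip force at its end, in the units of the state.
- r.get_obs(): the state, without advancing time (a new reading comes with each control period).
- r.camera(name): name is "scene" or "side" or "wrist"; returns a dict with "image" (384x512x3 uint8, red, green, blue), "vfov" (degrees; the focal length in pixels is half the picture's height over the tangent of half this angle, whatever the lens; pixels are square), "cx", "cy" (the principal point, pixels), "view" (4x4, takes a point from world to camera coordinates). Camera axes: x right, y down, z forward; pixel columns grow to the right and rows downward; lengths in mm; the calibration is good to about 2 mm. A picture is of the moment at which its call begins. There is no depth.
- r.sign_off(): hands the job in; it is judged then, once.
The state is a dict: "clock": time; "joint_positions": joint angles; "qvel": joint speeds; "tau": joint torques, N m; "position": TCP position; "eef_rot": TCP orientation; "ft_force": force on the tool from outside, world axes, zero at the start; "torque": the same for the moment, N m; "finger_gap": opening from 0.0 (shut) to 1.0 (fully open); "finger_force": force on a finger pad.
Only numpy, scipy, OpenCV 4.12 (cv2) and the standard library are available. Lean on these libraries where they do the work, as an engineer would, in place of code of your own. Each camera call takes 0.05 s, during which the arm holds its last target. There are 200 camera calls.

## Working session

There is one attempt and no reset: what is moved stays moved. The work goes in short steps, Python scripts to look and compute and a tool call to move; the robot and the scene stay as the last step left them, time stands still between calls to the robot, and variables do not carry over. Pictures are saved under pics/ and viewed, at most 10 in all, crops included, and the job is handed in when it is done.

Besides the shell and the picture viewer there is one more tool, called after "Request:" as name([rows], argument=value, ...), one row to a line, values as JSON. send_rows: Moves the arm, as the interface text tells. Its arguments: {"type":"object","properties":{"steps":{"type":"array","items":{"type":"object","properties":{"ax":{"type":"number"},"ay":{"type":"number"},"az":{"type":"number"},"x":{"type":"number"},"y":{"type":"number"},"z":{"type":"number"},"claw":{"type":"number"}}}},"force":{"type":"number"}},"required":["steps"]}

```bash
ls; mkdir -p pics; cat > h.py <<'E'
import numpy as np, cv2
from cell import r
def shot(n,f):
    c=r.camera(n); cv2.imwrite(f,c["image"][:,:,::-1]); np.savez(f[:-4]+'.npz',**{k:c[k] for k in c}); return c
def load(f): return dict(np.load(f))
def ray(c,u,v):
    h=c["image"].shape[0]; f=h/2/np.tan(np.radians(float(c["vfov"]))/2)
    V=np.array(c["view"]); d=V[:3,:3].T@np.array([(u-c["cx"])/f,(v-c["cy"])/f,1]); o=-V[:3,:3].T@V[:3,3]; return o,d
def onz(c,u,v,z):
    o,d=ray(c,u,v); return o+d*(z-o[2])/d[2]
def proj(c,p):
    h=c["image"].shape[0]; f=h/2/np.tan(np.radians(float(c["vfov"]))/2)
    V=np.array(c["view"]); q=V[:3,:3]@np.array(p)+V[:3,3]; return float(c["cx"])+f*q[0]/q[2],float(c["cy"])+f*q[1]/q[2]
E
python3 - <<'E'
from h import *
a=shot("scene","pics/scene.png");b=shot("side","pics/side.png")
for c in(a,b): print(c["vfov"],c["cx"],c["cy"],ray(c,256,192))
o=r.get_obs();print(o["position"],o["eef_rot"],o["clock"],o["finger_gap"])
E
```

```text
pics
46.57452982316593 257.1664476977718 183.31905320997217 (array([1417.15040896,   47.91141831,  742.58755905]), array([-0.80631277, -0.02256093, -0.59138503]))
45.42640382112923 260.8733834659319 186.07255791772351 (array([147.34456806, 662.33837421, 858.47375618]), array([ 0.33511773, -0.58263847, -0.74061353]))
[ 296.89827559 -605.64017384  246.79595408] [-7.86726317e-04  9.74138414e-01  2.25950601e-01 -2.39695807e-04] 0.1 0.9960347460759433
```

View pics/scene.png

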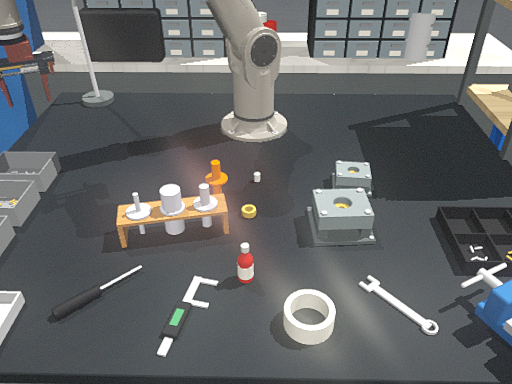

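View pics/side.png

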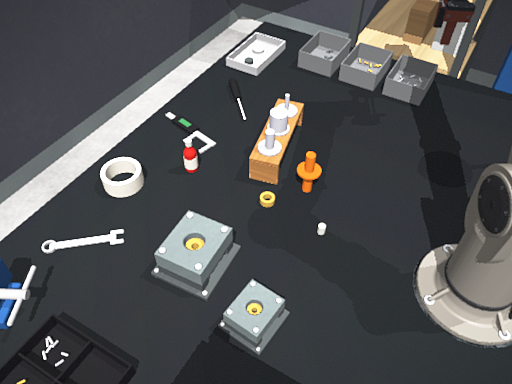

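Scene view: the rack holds a thin drift (137,205), a thick one (171,200) and a middle one (205,197). The orange look-alike is at (216,175). The housings are a larger one (343,208) and a smaller one (352,175). The middle drift is the one at (205,197), at (270,140) in the side view. The larger housing is at (195,243) in the side view. I'll confirm both in an enlarged crop and measure.

```bash
python3 - <<'E'
from h import *
a=load("pics/scene.npz");b=load("pics/side.npz")
I=b["image"][:,:,::-1]; J=a["image"][:,:,::-1]
k=lambda i,x,y,w,h,s:cv2.resize(i[y:y+h,x:x+w],None,fx=s,fy=s,interpolation=cv2.INTER_CUBIC)
top=np.hstack([k(I,240,80,80,60,5),k(I,155,205,80,60,5)]); bot=np.hstack([k(J,170,165,80,60,5),k(J,300,165,80,60,5)])
cv2.imwrite("pics/crop.png",np.vstack([top,bot]))
for n,c,p in(("side",b,(270,149)),("scene",a,(205,204))): print(n,"collar",onz(c,*p,78))
for n,c,p in(("side",b,(195,243)),("scene",a,(343,203))): print(n,"bore",onz(c,*p,78))
E
```

```text
side collar [544.2384266  -95.68990925  78.        ]
scene collar [ 562.54726203 -100.16412393   78.        ]
side bore [536.8748322  236.79207414  78.        ]
scene bore [552.49475127 235.35859612  78.        ]
```

View pics/crop.png

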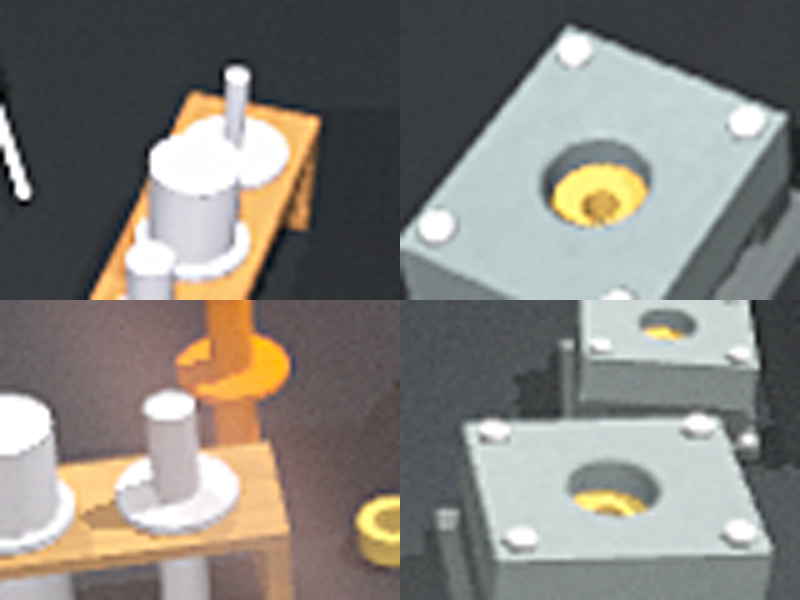

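The crop confirms both picks: a 24 mm grip, thinner than the thick drift's at its left, and the larger housing with a bush in its bore. I'll refine from the crop pixels.

```bash
python3 - <<'E'
from h import *
a=load("pics/scene.npz");b=load("pics/side.npz")
def tri(p,q):
    (o1,d1),(o2,d2)=ray(a,*p),ray(b,*q)
    t=np.linalg.lstsq(np.c_[d1,-d2],o2-o1,rcond=None)[0]; x,y=o1+d1*t[0],o2+d2*t[1]; return (x+y)/2,np.linalg.norm(x-y)
print("top",onz(a,204,185.8,128),onz(b,270,131,128),tri((204,185.8),(270,131)))
print("collar",onz(a,205.6,203.4,78))
print("bore",onz(a,342.6,202.6,78),onz(b,194.4,241.8,78),tri((342.6,202.6),(194.4,241.8)))
# rack direction from tops: thin (137,195) scene, thin side crop (238,73)
print("thin top",onz(b,240+238/5,80+73/5,128))
q=r.get_obs();from scipy.spatial.transform import Rotation as R
w=q["eef_rot"];M=R.from_quat([*w[1:],w[0]]).as_matrix();print(M.round(3),q["position"])
# housing bolt edges (side): yaw
P=[onz(b,155+(x-400)/5,205+y/5,83) for x,y in((573,50),(746,122),(436,225))];print(P)
E
```

```text
top [556.50281237 -99.72478364 128.        ] [ 550.67718444 -104.06486773  128.        ] (array([ 551.46463004, -102.28947237,  126.44563777]), np.float64(4.972523120162447))
collar [560.14400842 -98.98370547  78.        ]
bore [550.91462463 234.60001723  78.        ] [539.73595191 234.92878738  78.        ] (array([542.79876892, 234.33770154,  72.99787243]), np.float64(4.191573316458961))
thin top [ 583.55593797 -259.3262029   128.        ]
[[ 0.898  0.44  -0.001]
 [ 0.44  -0.898  0.001]
 [-0.    -0.002 -1.   ]] [ 296.89827559 -605.64017384  246.79595408]
[array([588.04600912, 184.59596173,  83.        ]), array([501.90080249, 179.18190942,  83.        ]), array([581.48454135, 287.76434703,  83.        ])]
```

```bash
cat >> h.py <<'E'
from scipy.spatial.transform import Rotation as R
def goal(x,y,z,yaw=None):
    "tool-frame shift (50 mm units) and az to bring TCP to x,y,z with tool y axis at yaw deg, tool down"
    o=r.get_obs();w=o["eef_rot"];A=R.from_quat([*w[1:],w[0]])
    d=A.inv().apply(np.array([x,y,z])-o["position"])/50
    if yaw is None: T=A
    else:
        c,s=np.cos(np.radians(yaw)),np.sin(np.radians(yaw)); T=R.from_matrix(np.array([[-s,c,0],[c,s,0],[0,0,-1]]))
    print("clock",o["clock"],"pos",o["position"].round(1),"shift",d.round(3),"turn",(A.inv()*T).as_rotvec(degrees=True).round(1),"gap",round(o["finger_gap"],2),"F",np.round(o["ft_force"],1),o["finger_force"])
E
python3 - <<'E'
from h import *
a=load("pics/scene.npz");b=load("pics/side.npz")
print(onz(a,216,163,128),onz(b,311,154,128))
goal(470,-180,245,12)
E
```

```text
[455.48159326 -81.04141767 128.        ] [428.30189315 -81.42086801 128.        ]
clock 0.1 pos [ 296.9 -605.6  246.8] shift [ 6.856 -6.119  0.045] turn [ -0.1  -0.1 -75.9] gap 1.0 F [-0.3 -0.   0.6] 0.0
```

```bash
python3 -c "
from h import *
goal(552,-102,235,12)"
```

```text
clock 0.1 pos [ 296.9 -605.6  246.8] shift [ 9.015 -6.798  0.246] turn [ -0.1  -0.1 -75.9] gap 1.0 F [-0.3 -0.   0.6] 0.0
```

Request:
send_rows([
  {"x":0.8,"y":-0.6,"z":0.02,"az":-8},
  {"x":1.6,"y":-1.2,"z":0.04,"az":-16},
  {"x":2.4,"y":-1.8,"z":0.06,"az":-24},
  {"x":3.2,"y":-2.4,"z":0.08,"az":-32},
  {"x":4.0,"y":-3.0,"z":0.1,"az":-40},
])

```text
validation failed for argument at $.st...
```

```bash
python3 -c "
from h import *
goal(552,-102,235,12)"
```

```text
clock 0.1 pos [ 296.9 -605.6  246.8] shift [ 9.015 -6.798  0.246] turn [ -0.1  -0.1 -75.9] gap 1.0 F [-0.3 -0.   0.6] 0.0
```

Request:
send_rows([
  {"x":0.8,"y":-0.6,"z":0.02,"ax":0,"ay":0,"az":-8,"claw":-1},
  {"x":1.6,"y":-1.2,"z":0.04,"ax":0,"ay":0,"az":-16,"claw":-1},
  {"x":2.4,"y":-1.8,"z":0.06,"ax":0,"ay":0,"az":-24,"claw":-1},
  {"x":3.2,"y":-2.4,"z":0.08,"ax":0,"ay":0,"az":-32,"claw":-1},
  {"x":4.0,"y":-3.0,"z":0.1,"ax":0,"ay":0,"az":-40,"claw":-1},
])

```text
clock: 0.6
position: [411.0, -381.4, 242.4]
eef_rot: [-0.0, 0.837, 0.548, -0.0]
ft_force: [0.9, 0.0, 0.9]
finger_gap: 1.0
finger_force: 0.0
```

```bash
python3 -c "
from h import *
goal(552,-102,235,12)"
```

```text
clock 0.6 pos [ 411.  -381.4  242.4] shift [6.25  0.351 0.148] turn [ -0.   -0.  -35.6] gap 1.0 F [0.9 0.  0.9] 0.0
```

Request:
send_rows([
  {"x":0.95,"y":0.06,"z":0.02,"ax":0,"ay":0,"az":-8,"claw":-1},
  {"x":1.9,"y":0.12,"z":0.04,"ax":0,"ay":0,"az":-16,"claw":-1},
  {"x":2.85,"y":0.18,"z":0.06,"ax":0,"ay":0,"az":-24,"claw":-1},
  {"x":3.8,"y":0.24,"z":0.08,"ax":0,"ay":0,"az":-32,"claw":-1},
  {"x":4.7,"y":0.3,"z":0.1,"ax":0,"ay":0,"az":-35.6,"claw":-1},
])

```text
clock: 1.1
position: [520.0, -172.6, 237.5]
eef_rot: [-0.0, 0.629, 0.777, -0.0]
ft_force: [0.7, -0.6, 0.4]
finger_gap: 1.002
finger_force: 0.0
```

```bash
python3 -c "
from h import *
shot('wrist','pics/w1.png')
goal(552,-102,200,12)"
```

```text
clock 1.15 pos [ 523.5 -164.   237.8] shift [1.083 0.824 0.764] turn [ 0.2 -0.2  0.6] gap 1.0 F [ 2.4  5.2 -0.2] 0.0
```

View pics/w1.png

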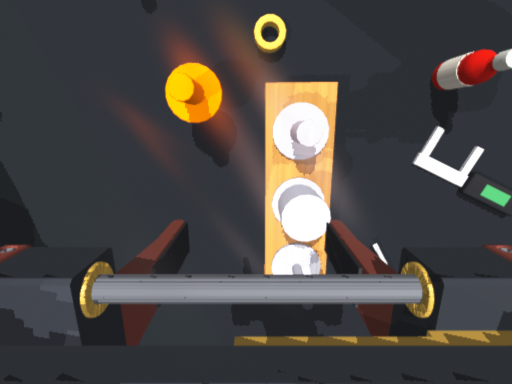

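Wrist view: the rack is in line with the tool. The middle drift is at the far end, collar centre (300,131) and grip top (309,133); the thick one is next at (305,215), and the orange one at (193,92).

```bash
python3 - <<'E'
from h import *
c=load("pics/w1.npz")
print(onz(c,300.5,131,78),onz(c,309,133.5,128),onz(c,301,83,72),onz(c,180,88,128))
I=c["image"][75:195,250:350,::-1].astype(int)
m=((I.max(2)-I.min(2)<25)&(I.min(2)>110)).astype(np.uint8)
for k in cv2.findContours(m,cv2.RETR_EXTERNAL,cv2.CHAIN_APPROX_NONE)[0]:
    if len(k)>30: e=cv2.fitEllipse(k); print(e); print(onz(c,e[0][0]+250,e[0][1]+75,78))
E
```

```text
[ 552.62422851 -102.1639423    78.        ] [ 552.60706414 -103.05782867  128.        ] [542.05105899 -54.78652274  72.        ] [435.1287246  -89.10628164 128.        ]
((48.38363265991211, 112.20655822753906), (16.879215240478516, 50.85735321044922), 89.53094482421875)
[ 565.51130925 -162.35954473   78.        ]
((50.233577728271484, 55.66984176635742), (54.26020431518555, 56.71188735961914), 31.65223503112793)
[ 552.26139585 -101.89020533   78.        ]
```

```bash
python3 -c "
from h import *
goal(552.5,-102.3,160,12)"
```

```text
clock 1.15 pos [ 523.5 -164.   237.8] shift [1.071 0.829 1.564] turn [ 0.2 -0.2  0.6] gap 1.0 F [ 2.4  5.2 -0.2] 0.0
```

Request:
send_rows([
  {"x":0.5,"y":0.4,"z":0,"ax":0,"ay":0,"az":0,"claw":-0.3},
  {"x":1.07,"y":0.83,"z":0,"ax":0,"ay":0,"az":0,"claw":-0.3},
  {"x":1.07,"y":0.83,"z":0.6,"ax":0,"ay":0,"az":0,"claw":-0.3},
  {"x":1.07,"y":0.83,"z":1.3,"ax":0,"ay":0,"az":0,"claw":-0.3},
  {"x":1.07,"y":0.83,"z":1.3,"ax":0,"ay":0,"az":0,"claw":-0.3},
])

```text
clock: 1.65
position: [546.0, -113.6, 168.5]
eef_rot: [-0.004, 0.631, 0.776, -0.002]
ft_force: [-0.5, 0.2, -0.3]
finger_gap: 0.653
finger_force: 0.0
```

```bash
python3 -c "
from h import *
shot('side','pics/s2.png')
goal(552.5,-102.3,110,12)"
```

```text
clock 1.7 pos [ 547.5 -113.9  170.9] shift [0.205 0.15  1.218] turn [-0.3 -0.1 -0.3] gap 0.65 F [0.6 0.2 0.5] 0.0
```

Request:
send_rows([
  {"x":0.2,"y":0.15,"z":0,"ax":0,"ay":0,"az":0,"claw":-0.3},
  {"x":0.2,"y":0.15,"z":0,"ax":0,"ay":0,"az":0,"claw":-0.3},
  {"x":0.2,"y":0.15,"z":0,"ax":0,"ay":0,"az":0,"claw":-0.3},
])

```text
clock: 2.0
position: [555.7, -102.0, 174.2]
eef_rot: [0.001, 0.631, 0.776, 0.001]
ft_force: [0.2, 0.6, 1.0]
finger_gap: 0.651
finger_force: 0.0
```

```bash
python3 -c "
from h import *
goal(552.5,-102.3,110,12)"
```

```text
clock 2.0 pos [ 555.7 -102.   174.2] shift [ 0.008 -0.068  1.285] turn [ 0.1  0.  -0.2] gap 0.65 F [0.2 0.6 1. ] 0.0
```

Request:
send_rows([
  {"x":0,"y":-0.06,"z":0.4,"ax":0,"ay":0,"az":0,"claw":-0.3},
  {"x":0,"y":-0.06,"z":0.8,"ax":0,"ay":0,"az":0,"claw":-0.3},
  {"x":0,"y":-0.06,"z":1.1,"ax":0,"ay":0,"az":0,"claw":-0.3},
  {"x":0,"y":-0.06,"z":1.28,"ax":0,"ay":0,"az":0,"claw":-0.3},
  {"x":0,"y":-0.06,"z":1.28,"ax":0,"ay":0,"az":0,"claw":-0.3},
])

```text
clock: 2.5
position: [551.2, -103.1, 107.8]
eef_rot: [-0.001, 0.631, 0.776, -0.0]
ft_force: [-0.4, -0.3, 0.9]
finger_gap: 0.649
finger_force: 0.0
```

```bash
python3 -c "
from h import *
c=shot('side','pics/s3.png');d=shot('scene','pics/c3.png')
cv2.imwrite('pics/m3.png',np.hstack([cv2.resize(c['image'][60:210,200:350,::-1],(400,400)),cv2.resize(d['image'][110:260,130:280,::-1],(400,400))]))
goal(552.5,-102.3,110,12)"
```

```text
clock 2.6 pos [ 552.1 -103.1  109.1] shift [ 0.014  0.01  -0.017] turn [ 0.   0.  -0.3] gap 0.65 F [ 0.7 -1.9 -0.8] 0.0
```

View pics/m3.png

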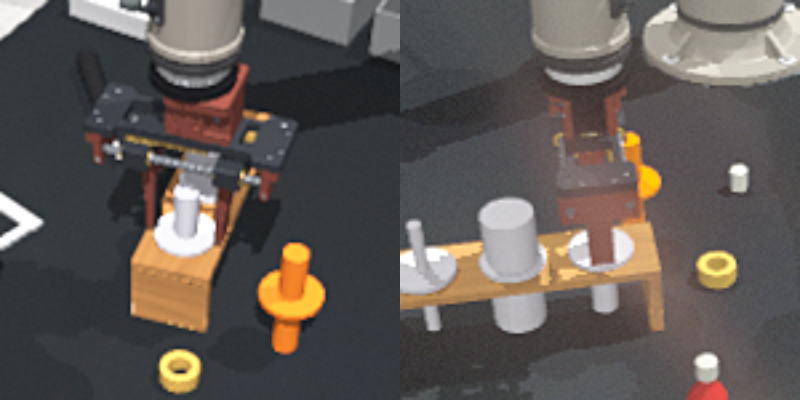

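The fingers straddle the middle drift's grip: side crop (187,210), scene crop (600,240). The orange one is clear. Closing now.

Request:
send_rows([
  {"x":0,"y":0,"z":0,"ax":0,"ay":0,"az":0,"claw":1},
  {"x":0,"y":0,"z":0,"ax":0,"ay":0,"az":0,"claw":1},
  {"x":0,"y":0,"z":0,"ax":0,"ay":0,"az":0,"claw":1},
  {"x":0,"y":0,"z":0,"ax":0,"ay":0,"az":0,"claw":1},
  {"x":0,"y":0,"z":0,"ax":0,"ay":0,"az":0,"claw":1},
], force=50)

```text
clock: 3.1
position: [552.0, -103.1, 108.9]
eef_rot: [0.0, 0.631, 0.776, 0.0]
ft_force: [0.2, 0.4, 1.4]
finger_gap: 0.265
finger_force: 50.0
```

Request:
send_rows([
  {"x":0,"y":0,"z":-0.1,"ax":0,"ay":0,"az":0,"claw":1},
  {"x":0,"y":0,"z":-0.4,"ax":0,"ay":0,"az":0,"claw":1},
  {"x":0,"y":0,"z":-0.8,"ax":0,"ay":0,"az":0,"claw":1},
  {"x":0,"y":0,"z":-1.4,"ax":0,"ay":0,"az":0,"claw":1},
  {"x":0,"y":0,"z":-2.2,"ax":0,"ay":0,"az":0,"claw":1},
])

```text
clock: 3.6
position: [550.3, -103.0, 219.2]
eef_rot: [-0.001, 0.631, 0.776, -0.001]
ft_force: [1.1, -0.7, -2.3]
finger_gap: 0.272
finger_force: 50.0
```

```bash
python3 -c "
from h import *
goal(545,235,220,12)"
```

```text
clock 3.6 pos [ 550.3 -103.   219.2] shift [ 6.64   1.271 -0.011] turn [-0.2 -0.1 -0.3] gap 0.27 F [ 1.1 -0.7 -2.3] 49.999648332595825
```

Request:
send_rows([
  {"x":0.5,"y":0.1,"z":0,"ax":0,"ay":0,"az":0,"claw":1},
  {"x":1.2,"y":0.23,"z":0,"ax":0,"ay":0,"az":0,"claw":1},
  {"x":2.0,"y":0.38,"z":0,"ax":0,"ay":0,"az":0,"claw":1},
  {"x":2.8,"y":0.53,"z":0,"ax":0,"ay":0,"az":0,"claw":1},
  {"x":3.6,"y":0.69,"z":0,"ax":0,"ay":0,"az":0,"claw":1},
])

```text
clock: 4.1
position: [548.5, 81.5, 219.8]
eef_rot: [0.0, 0.631, 0.775, 0.0]
ft_force: [-0.3, -0.3, -2.6]
finger_gap: 0.265
finger_force: 50.0
```

Request:
send_rows([
  {"x":0.6,"y":0.12,"z":0,"ax":0,"ay":0,"az":0,"claw":1},
  {"x":1.1,"y":0.21,"z":0,"ax":0,"ay":0,"az":0,"claw":1},
  {"x":1.5,"y":0.29,"z":0,"ax":0,"ay":0,"az":0,"claw":1},
  {"x":1.5,"y":0.29,"z":0,"ax":0,"ay":0,"az":0,"claw":1},
  {"x":1.5,"y":0.29,"z":0,"ax":0,"ay":0,"az":0,"claw":1},
])

```text
clock: 4.6
position: [547.7, 156.3, 219.2]
eef_rot: [0.0, 0.631, 0.776, -0.0]
ft_force: [-0.3, -0.8, -2.3]
finger_gap: 0.267
finger_force: 50.0
```

```bash
python3 -c "
from h import *
shot('wrist','pics/w4.png')
goal(545,235,220,12)"
```

```text
clock 4.65 pos [547.9 155.3 219. ] shift [ 1.572  0.265 -0.022] turn [-0.   0.1 -0.3] gap 0.27 F [ 0.   0.5 -2.9] 49.99919056892395
```

View pics/w4.png

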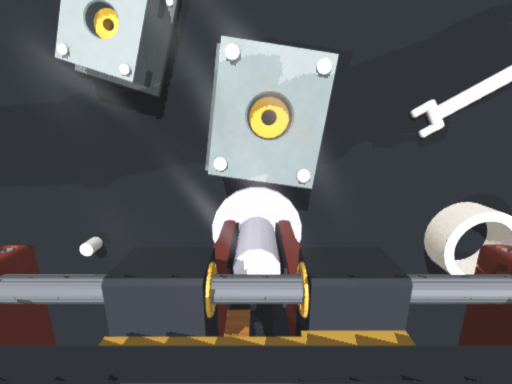

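The wrist view shows the larger housing, bore at (269,116). The bolt heads are at (232,51), (324,66), (304,176) and (220,164).

```bash
python3 - <<'E'
from h import *
c=load("pics/w4.npz")
P=np.array([onz(c,*p,83) for p in((232,51),(324,66),(304,176),(220,164))]);print(P.round(1),P.mean(0),onz(c,269,117.5,60))
I=c["image"]; h=cv2.cvtColor(I,cv2.COLOR_RGB2HSV); m=cv2.inRange(h,(15,120,80),(35,255,255)); m[:60]=0;m[200:]=0
m[:, :200]=0
k=max(cv2.findContours(m,cv2.RETR_EXTERNAL,cv2.CHAIN_APPROX_NONE)[0],key=len);e=cv2.fitEllipse(k);print(e,onz(c,*e[0],60))
f=onz(c,258,225,161+21-0);print("collar-ish",onz(c,257,229,188))
g=P[:,:2].mean(0);goal(g[0],g[1],195,12)
E
```

```text
[[498.3 282.9  83. ]
 [584.1 287.7  83. ]
 [591.5 183.4  83. ]
 [505.  178.2  83. ]] [544.71944934 233.04554171  83.        ] [544.86947263 233.18443903  60.        ]
((267.7051086425781, 118.59535217285156), (36.468875885009766, 40.422149658203125), 127.28167724609375) [543.77034321 231.82462396  60.        ]
collar-ish [547.3526425  158.07916131 188.        ]
clock 4.65 pos [547.9 155.3 219. ] shift [1.536 0.252 0.478] turn [-0.   0.1 -0.3] gap 0.27 F [ 0.   0.5 -2.9] 49.99919056892395
```

Request:
send_rows([
  {"x":0.4,"y":0.07,"z":0,"ax":0,"ay":0,"az":0,"claw":1},
  {"x":0.9,"y":0.15,"z":0,"ax":0,"ay":0,"az":0,"claw":1},
  {"x":1.3,"y":0.21,"z":0,"ax":0,"ay":0,"az":0,"claw":1},
  {"x":1.53,"y":0.25,"z":0.2,"ax":0,"ay":0,"az":0,"claw":1},
  {"x":1.53,"y":0.25,"z":0.4,"ax":0,"ay":0,"az":0,"claw":1},
])

```text
clock: 5.15
position: [544.5, 234.5, 198.1]
eef_rot: [-0.0, 0.631, 0.776, 0.0]
ft_force: [-0.2, 0.3, -3.3]
finger_gap: 0.259
finger_force: 50.0
```

```bash
python3 -c "
from h import *
c=shot('side','pics/s5.png');d=shot('scene','pics/c5.png')
cv2.imwrite('pics/m5.png',np.hstack([cv2.resize(c['image'][160:310,120:270,::-1],(400,400)),cv2.resize(d['image'][110:260,265:415,::-1],(400,400))]))
goal(544.7,233,165,12)
for k in (c,d): print(proj(k,(544.7,233,78)))"
```

```text
clock 5.25 pos [543.8 231.5 196.2] shift [0.028 0.026 0.625] turn [-0.2  0.1 -0.4] gap 0.27 F [-1.3 -0.7 -3.7] 49.99919593334198
(np.float64(192.9982241649128), np.float64(240.1657860272168))
(np.float64(341.6032399120098), np.float64(201.04230246296615))
```

View pics/m5.png

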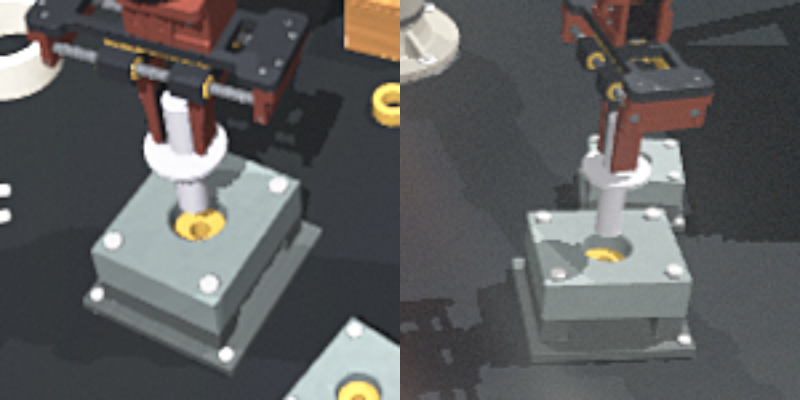

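The tip sits over the bore in both views: side crop (193,207), scene crop (608,233). Lowering it in.

Request:
send_rows([
  {"x":0.03,"y":0.03,"z":0.15,"ax":0,"ay":0,"az":0,"claw":1},
  {"x":0.03,"y":0.03,"z":0.3,"ax":0,"ay":0,"az":0,"claw":1},
  {"x":0.03,"y":0.03,"z":0.45,"ax":0,"ay":0,"az":0,"claw":1},
  {"x":0.03,"y":0.03,"z":0.6,"ax":0,"ay":0,"az":0,"claw":1},
  {"x":0.03,"y":0.03,"z":0.6,"ax":0,"ay":0,"az":0,"claw":1},
])

```text
clock: 5.75
position: [545.1, 235.1, 167.3]
eef_rot: [-0.0, 0.631, 0.776, -0.001]
ft_force: [0.5, -0.1, -2.5]
finger_gap: 0.267
finger_force: 50.0
```

Request:
send_rows([
  {"x":0,"y":0,"z":0.08,"ax":0,"ay":0,"az":0,"claw":1},
  {"x":0,"y":0,"z":0.16,"ax":0,"ay":0,"az":0,"claw":1},
  {"x":0,"y":0,"z":0.24,"ax":0,"ay":0,"az":0,"claw":1},
  {"x":0,"y":0,"z":0.32,"ax":0,"ay":0,"az":0,"claw":1},
  {"x":0,"y":0,"z":0.4,"ax":0,"ay":0,"az":0,"claw":1},
])

```text
clock: 6.25
position: [546.2, 236.1, 150.0]
eef_rot: [0.0, 0.631, 0.776, 0.0]
ft_force: [-2.4, -1.6, 8.8]
finger_gap: 0.265
finger_force: 50.0
```

```bash
python3 -c "
from h import *
goal(544.7,233,135,12)"
```

```text
clock 6.25 pos [546.2 236.1 150. ] shift [-0.055 -0.042  0.3  ] turn [ 0.1  0.  -0.3] gap 0.26 F [-2.4 -1.6  8.8] 50.00683128833771
```

Request:
send_rows([
  {"x":-0.02,"y":-0.02,"z":0.08,"ax":0,"ay":0,"az":0,"claw":1},
  {"x":-0.04,"y":-0.03,"z":0.16,"ax":0,"ay":0,"az":0,"claw":1},
  {"x":-0.04,"y":-0.03,"z":0.22,"ax":0,"ay":0,"az":0,"claw":1},
  {"x":-0.04,"y":-0.03,"z":0.28,"ax":0,"ay":0,"az":0,"claw":1},
  {"x":-0.04,"y":-0.03,"z":0.28,"ax":0,"ay":0,"az":0,"claw":1},
])

```text
clock: 6.75
position: [545.8, 235.4, 136.2]
eef_rot: [0.0, 0.631, 0.776, 0.002]
ft_force: [0.2, 1.8, 3.6]
finger_gap: 0.268
finger_force: 50.0
```

```bash
python3 -c "
from h import *
goal(544.7,233,135,12)"
```

```text
clock 6.75 pos [545.8 235.4 136.2] shift [-0.042 -0.032  0.024] turn [ 0.2 -0.1 -0.3] gap 0.27 F [0.2 1.8 3.6] 50.00094830989838
```

Close to the bottom. I'll go on gently until the force shows that the bush has landed.

Request:
send_rows([
  {"x":0,"y":0,"z":0.03,"ax":0,"ay":0,"az":0,"claw":1},
  {"x":0,"y":0,"z":0.06,"ax":0,"ay":0,"az":0,"claw":1},
  {"x":0,"y":0,"z":0.06,"ax":0,"ay":0,"az":0,"claw":1},
])

```text
clock: 7.05
position: [546.0, 235.6, 134.7]
eef_rot: [0.001, 0.631, 0.776, 0.002]
ft_force: [-3.0, -0.4, 16.4]
finger_gap: 0.268
finger_force: 50.0
```

```bash
python3 -c "
from h import *
c=shot('side','pics/s6.png');d=shot('scene','pics/c6.png')
cv2.imwrite('pics/m6.png',np.hstack([cv2.resize(c['image'][160:310,120:270,::-1],(400,400)),cv2.resize(d['image'][160:260,295:395,::-1],(400,400))]))
goal(544.7,233,135,12)"
```

```text
clock 7.15 pos [546.  235.6 134.7] shift [-0.046 -0.035 -0.006] turn [ 0.3 -0.1 -0.3] gap 0.27 F [-3.7  0.  17.1] 50.01534283161163
```

View pics/m6.png

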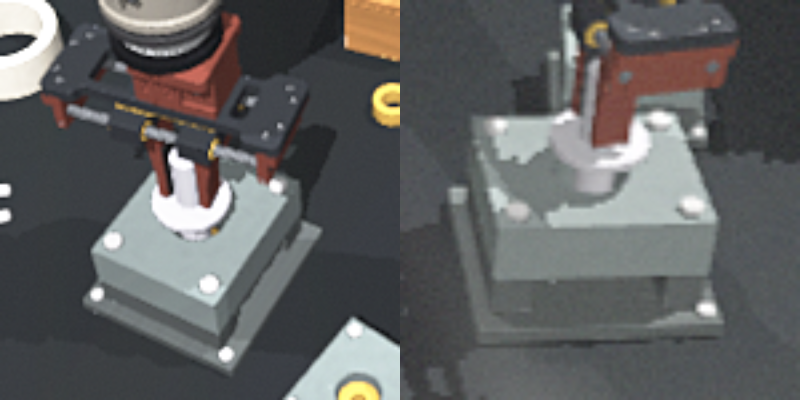

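The drift is upright in the bore, and it has the depth and force (about 20 N) expected with the bush landed. One more small push will confirm it.

Request:
send_rows([
  {"x":0,"y":0,"z":0.02,"ax":0,"ay":0,"az":0,"claw":1},
  {"x":0,"y":0,"z":0.03,"ax":0,"ay":0,"az":0,"claw":1},
])

```text
clock: 7.35
position: [546.2, 235.8, 134.6]
eef_rot: [0.001, 0.631, 0.776, 0.002]
ft_force: [-6.6, -2.4, 30.3]
finger_gap: 0.265
finger_force: 50.1
```

Landed: the force climbs and the tip does not move. Now I'll unload and release.

Request:
send_rows([
  {"x":0,"y":0,"z":-0.03,"ax":0,"ay":0,"az":0,"claw":1},
  {"x":0,"y":0,"z":-0.06,"ax":0,"ay":0,"az":0,"claw":1},
  {"x":0,"y":0,"z":-0.06,"ax":0,"ay":0,"az":0,"claw":1},
], force=10)

```text
clock: 7.65
position: [545.7, 234.6, 134.5]
eef_rot: [0.0, 0.631, 0.776, 0.002]
ft_force: [-0.6, 1.0, 7.7]
finger_gap: 0.275
finger_force: 10.0
```

Request:
send_rows([
  {"x":0,"y":0,"z":0,"ax":0,"ay":0,"az":0,"claw":0.3},
  {"x":0,"y":0,"z":0,"ax":0,"ay":0,"az":0,"claw":0.1},
  {"x":0,"y":0,"z":0,"ax":0,"ay":0,"az":0,"claw":-0.2},
  {"x":0,"y":0,"z":0,"ax":0,"ay":0,"az":0,"claw":-0.2},
])

```text
clock: 8.05
position: [544.5, 233.1, 132.7]
eef_rot: [-0.0, 0.631, 0.776, -0.0]
ft_force: [0.4, -0.6, -0.3]
finger_gap: 0.574
finger_force: 0.0
```

```bash
python3 -c "
from h import *
c=shot('side','pics/s7.png');d=shot('scene','pics/c7.png')
cv2.imwrite('pics/m7.png',np.hstack([cv2.resize(c['image'][160:310,120:270,::-1],(400,400)),cv2.resize(d['image'][160:260,295:395,::-1],(400,400))]))
goal(544.7,233,135,12)"
```

```text
clock 8.15 pos [544.6 233.3 132.9] shift [-0.006  0.001 -0.042] turn [-0.   0.  -0.3] gap 0.6 F [-0.3 -0.8  0.2] 0.0
```

View pics/m7.png

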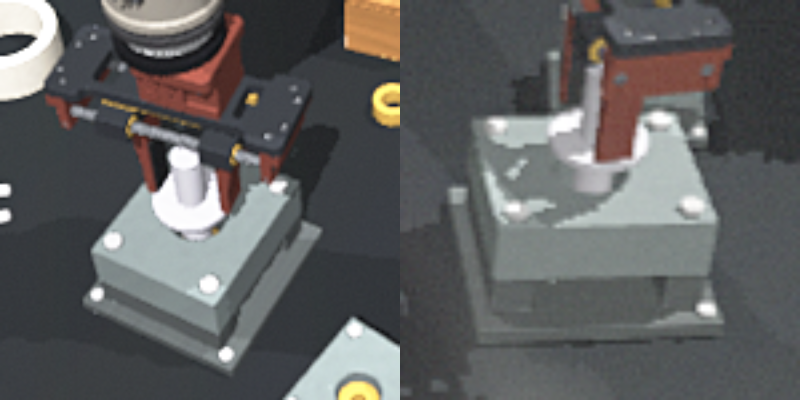

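The drift stands free and upright (side crop 187,180) between the open fingers. Withdrawing straight up.

Request:
send_rows([
  {"x":0,"y":0,"z":-0.3,"ax":0,"ay":0,"az":0,"claw":-0.3},
  {"x":0,"y":0,"z":-0.8,"ax":0,"ay":0,"az":0,"claw":-0.3},
  {"x":0,"y":0,"z":-1.5,"ax":0,"ay":0,"az":0,"claw":-0.3},
  {"x":0,"y":0,"z":-2.2,"ax":0,"ay":0,"az":0,"claw":-0.3},
  {"x":0,"y":0,"z":-2.4,"ax":0,"ay":0,"az":0,"claw":-0.3},
])

```text
clock: 8.65
position: [546.2, 234.9, 258.3]
eef_rot: [0.002, 0.631, 0.776, 0.003]
ft_force: [0.1, 0.4, -0.3]
finger_gap: 0.648
finger_force: 0.0
```

Request:
send_rows([
  {"x":0,"y":0,"z":0,"ax":0,"ay":0,"az":0,"claw":-0.3},
  {"x":0,"y":0,"z":0,"ax":0,"ay":0,"az":0,"claw":-0.3},
  {"x":0,"y":0,"z":0,"ax":0,"ay":0,"az":0,"claw":-0.3},
])

```text
clock: 8.95
position: [543.9, 232.9, 251.5]
eef_rot: [-0.001, 0.631, 0.776, -0.001]
ft_force: [-0.8, 0.8, -0.6]
finger_gap: 0.654
finger_force: 0.0
```

```bash
python3 -c "
from h import *
c=shot('side','pics/s8.png');d=shot('scene','pics/c8.png')
cv2.imwrite('pics/m8.png',np.hstack([cv2.resize(c['image'][160:310,120:270,::-1],(400,400)),cv2.resize(d['image'][160:260,295:395,::-1],(400,400))]))
goal(544.7,233,135,12)"
```

```text
clock 9.05 pos [544.1 233.1 251.7] shift [-0.003  0.018  2.334] turn [-0.1  0.  -0.3] gap 0.65 F [ 0.7  0.2 -0.1] 0.0
```

View pics/m8.png

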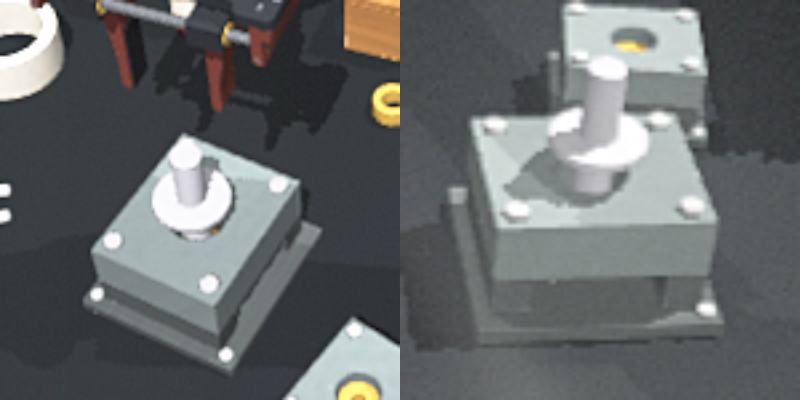

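The drift stands upright in the bore and the gripper is clear. Handing in.

```bash
python3 -c "
from h import *
print(r.sign_off())"
```

```text
the job is handed in; nothing more can be done
None
```

I pressed the bush down onto the base plate with the middle drift, let go, and handed the job in at about 9 s with the drift standing upright in the larger housing's bore; the sign-off returned no verdict.

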